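# Set the bench air slide to its mid latch

### The job

Turn on the bench air at the slide valve with the wide flat paddle: push the paddle away from you, along its slide, all the way to the end stop to purge the line, then let it go so that its spring brings it back and the stop pin latches it at the mid, running position. Only push it with the fingers, do not grip it; leave the other valve, which has a round knob, closed, and do not disturb the things lying about. Finish clear of everything.

Things in the scene. Friction and masses are not known exactly. Their poses are not given: they have to be found in the camera images.
- air: Fixed valve to be set, the one with a flat paddle. Steel plate 225 x 90 x 12 mm flat on the bench. Origin on the bench on the slide's centre line, x along the push, z up. Plate x -100 to 125 mm; bridge with stop pin x 27 to 63, 46 high; valve block x 76 to 122, 52 high; pipe stub to x 151. Slide bar 30 wide, top 24 high.
- air_push (a point): Centre of the push face (towards the valve's -x) of the black upright paddle, 44 mm above the bench; moves with the slide; at x = -66 mm of air at the start. Paddle 60 mm wide (valve's y), 12 mm thick, 24 to 64 mm above the bench. Pushed towards the valve's +x. On the side of the push face there is only the plate, 12 mm high (guide strips 20 mm).
- air_slide (a joint): Slide travel (m): 0 closed (start), grows as pushed towards the valve's +x, 0.055 end stop. A spring pulls it back with 3.6 N at 0, 6.9 N at 0.055; lifting the pin adds about 1 N. Once beyond about 0.032 the pin drops behind its catch and, let go, it returns only to about 0.030, the latched mid position; let go earlier it runs back to 0.
- air_pin (a joint): Height of the valve's stop pin (m): 0 down, up to about 0.008 while the slide's ramp lifts it. A steel pin of 8 mm with a black knob of 18 mm, knob top 65 mm above the bench when down. Works by itself.
- vac: The other fixed valve, left closed: round knob in place of the paddle; the two may stand either way round. Steel plate 225 x 90 x 12 mm flat on the bench. Origin on the bench on the slide's centre line, x along the push, z up. Plate x -100 to 125 mm; bridge with stop pin x 27 to 63, 46 high; valve block x 76 to 122, 52 high; pipe stub to x 151. Slide bar 30 wide, top 24 high.
- vac_push (a point): Top centre of the other valve's round knob (22 mm post with a 32 mm head), 62 mm above the bench, at x = -60 mm of vac when closed.
- vac_slide (a joint): Travel of the other valve's slide (m), 0 closed; same spring and catch.
- jar: Bystander: closed jar, 50 mm across, 70 mm high, standing between the valves; origin at the centre of its underside.
- sanding_block: Bystander: cork sanding block 70 x 40 x 26 mm, origin under its centre.
- tape_roll: Bystander: paper tape roll lying flat, 90 mm across, 24 mm high, origin under its centre.
- can: Bystander: can, 72 mm across, 90 mm high, origin under its centre.
- cast: Bystander: plaster cast, a slab 100 x 75 mm with a boss, 56 mm high, origin under its centre.
- brush: Bystander: brush lying on the bench near its far side.
- screwdriver: Bystander: screwdriver lying on the bench at the left.

How it is judged (in metres and radians):
On the way:
1. the paddle slide is pushed to its end stop (beyond 45 mm of 55 mm) (value of joint air_slide above 0.045 m), for 0.05 s.
At the end, for the whole second after the job is handed in: The paddle slide rests latched at mid position (joint 26 to 34 mm, not moving) with the stop pin down (within 3 mm), and the other valve's slide is closed (within 4 mm) (value of joint air_slide between 0.026 and 0.034 m and velocity of joint air_slide between -0.005 and 0.005 m/s and value of joint air_pin below 0.003 m and value of joint vac_slide below 0.004 m); the robot touches nothing.
It fails at once if the paddle is gripped: fingers press on its near half and its far half at once (contact force between the fingers and air_slide_c0 above 1 N and contact force between the fingers and air_slide_c1 above 1 N).
It fails at once if the other valve's slide is moved more than 10 mm (value of joint vac_slide above 0.01 m).
It fails at once if a bystander is moved more than 25 mm, lifted or carried (distance of any of jar, sanding_block, tape_roll, can, cast, brush, screwdriver from where it was at the start of the episode above 0.025 m).
It also fails if it takes over 32 s, if anything falls off the work surface, if the arm or the gripper's body presses on something with over 40 N, if the wrist force passes 120 N, or if a joint passes its speed limit or range.

### The arm

A 6-joint arm with a two-finger parallel gripper is mounted at the origin on the work surface. World frame = base frame: x ahead of the robot, y to its left, z up, the work surface at z = 0. Lengths are in mm, angles in rad, forces in N, time in s.
With the tool pointing down it reaches from about 400 to 925 mm from the base axis. Payload 12.5 kg.
Tool frame: the origin (TCP) lies on the centre line of the jaws, within the pads' length; the fingertips stand 14 mm ahead of it and the grasp point (between the pads) lies 5 mm behind it; z points along the fingers, y is the direction in which the jaws open and shut (so a half turn about z gives the same grasp; the last joint's range is limited). The gripper opens to 95 mm and grips with 3 to 60 N. Pads are 20 mm wide; open, the fingers measure 119 mm over their backs; the gripper's body (75 mm by 180 mm) begins 59 mm behind the grasp point.
Start: joints at [-1.233, 0.491, 1.559, -0, 1.092, -0.106], TCP at [268.383, -564.461, 228.661] pointing down, gripper open.
Joint ranges: [-3.1, 3.1], [-0.84, 2.19], [0.05, 2.79], [-1.13, 4.28], [0.06, 2.93], [-2.69, 2.69]. Speed limits (rad/s): [2.22, 2.22, 2.79, 3.14, 3.14, 3.14].

### API

Orientations are given as [roll, pitch, yaw] about the fixed x, y, z axes, in that order (R = Rz(yaw) Ry(pitch) Rx(roll)).
In Python, from cell import * gives the robot as it stands.
- The arm moves only by the tool play_rows, never from a script. Its argument "moves" is a list of rows, each a list of 7 numbers: the shift along the tool's x, y, z in m, then the turn, a rotation vector about the tool's x, y, z in rad, then the opening in per cent of the stroke, from 0 (shut) to 100 (fully open). In form: [[tx, ty, tz, ax, ay, az, claw], ...]. A call has 1 to 8 rows; each row shifts and turns the pose as measured when the row begins, along the tool's axes as they then stand; what a row does not reach is not made up. A row lasts 1/10 s, in which the tool goes at most 50 mm and 8.59 degrees, less where a joint would pass 70% of its speed; a pose out of reach is approached as far as the arm can. A call is refused whole if a number of a shift passes 0.05 or a number of a turn 0.15, either way. A call with a gripper value outside its range is refused whole. The fingers move at their own pace and stop on an object; the grip force is fixed at half the most. Time passes only in rows, so rows that do not move let the fingers close. It gives the time, the measured TCP pose, the force and the opening at its end, in the units of the state.
- state(): the state, without advancing time (a new reading comes with each control period).
- read_camera(name): name is "scene" or "top" or "wrist"; returns a dict with "img" (480x640x3 uint8, red, green, blue), "fx", "fy", "cx", "cy" (pixels), "R" (3x3) and "t" (3): a world point X has camera coordinates R X + t. Camera axes: x right, y down, z forward; pixel columns grow to the right and rows downward; lengths in mm; the calibration is good to about 2 mm. A picture is of the moment at which its call begins. There is no depth.
- job_done(): hands the job in, once; it reports no verdict.
The state is a dict: "t": time; "joints": joint angles; "qvel": joint speeds; "tau": joint torques, N m; "eef_pos": TCP position; "tcp_rot": TCP orientation; "ft_force": force on the tool from outside, world axes, zero at the start; "moment": the same for the moment, N m; "opening": opening from 0.0 (shut) to 1.0 (fully open).
Only numpy, scipy, OpenCV 4.12 (cv2) and the standard library are available. Lean on these libraries where they do the work, as an engineer would, in place of code of your own. Each camera call takes 0.05 s, during which the arm holds its last target.

## Working session

There is one attempt and no reset: what is moved stays moved. The work goes in short steps, Python scripts to look and compute and a tool call to move; the robot and the scene stay as the last step left them, time stands still between calls to the robot, and variables do not carry over. Pictures are saved under pics/ and viewed, and the job is handed in when it is done.

Besides the shell and the picture viewer there is one more tool, called after "Call:" as name([rows], argument=value, ...), one row to a line, values as JSON. play_rows: Moves the arm, as the interface text tells. Its arguments: {"type":"object","properties":{"moves":{"type":"array"}},"required":["moves"]}

```bash
mkdir -p pics; python3 - <<'E'
from cell import *
import cv2,pickle
d={}
for n in ("scene","top","wrist"):
    c=read_camera(n); d[n]=c
    cv2.imwrite(f"pics/{n}0.png",c["img"][:,:,::-1])
pickle.dump(d,open("c0.pkl","wb"))
print(state())
E
```

```text
{'t': 0.15, 'joints': array([-1.23259799e+00,  4.91384346e-01,  1.55932672e+00, -1.22377572e-05,
        1.09165600e+00, -1.05584390e-01]), 'qvel': array([-0.00075917, -0.00145887, -0.00057675,  0.00184205,  0.00013228,
        0.00170188]), 'tau': array([ 2.16929275e-04, -6.12898064e+01, -2.58279258e+01,  6.92682294e-02,
        4.73535166e-02, -7.49370724e-05]), 'eef_pos': array([ 268.32145091, -564.29071824,  228.21286086]), 'tcp_rot': array([-3.14082141e+00, -7.08189327e-05,  4.43788349e-01]), 'ft_force': array([-0.43951508, -0.28342696, -0.6152667 ]), 'moment': array([-0.03754482, -0.00390714, -0.01385477]), 'opening': 1.0030665389307798}
```

View pics/scene0.png

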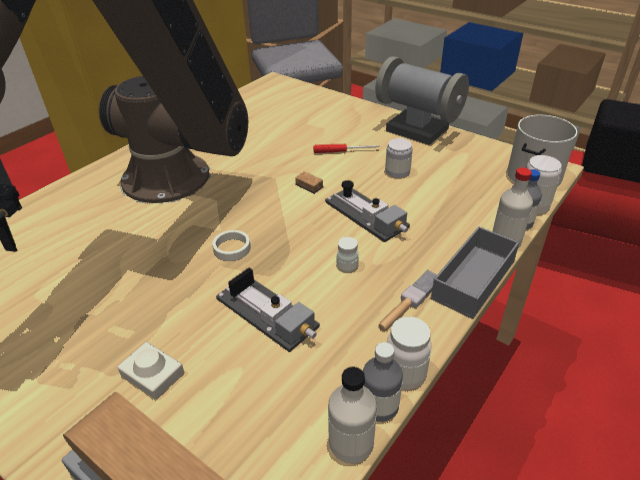

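View pics/top0.png

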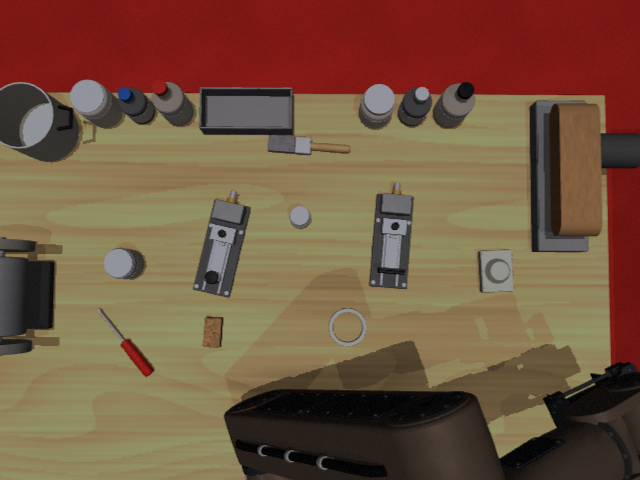

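View pics/wrist0.png

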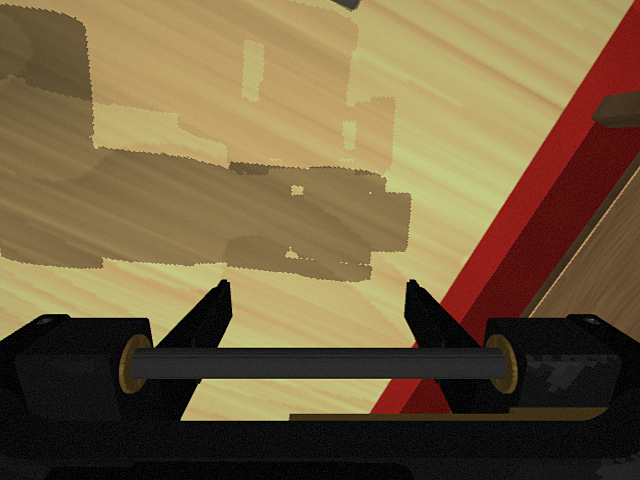

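The top view shows the paddle valve at about (392,240), with the paddle near (391,270). The knob valve is at (222,250), the jar at (300,217), the tape at (348,327) and the cast at (496,271). I'll zoom in next.

```bash
python3 - <<'E'
import cv2,pickle,numpy as np
d=pickle.load(open("c0.pkl","rb"))
for n,(x,y,w,h) in {"top":(340,170,110,140),"scene":(205,255,130,100)}.items():
    im=d[n]["img"][y:y+h,x:x+w,::-1]
    s=min(800//w,600//h)
    cv2.imwrite(f"pics/{n}z.png",cv2.resize(im,None,fx=s,fy=s,interpolation=cv2.INTER_NEAREST)); print(n,s)
    print(d[n]["fx"],d[n]["cx"],d[n]["R"],d[n]["t"])
E
```

```text
top 4
610.914401437679 315.06001670589507 [[ 0.00758834 -0.99996963 -0.00177786]
 [-0.99839225 -0.00747648 -0.05618727]
 [ 0.05617227  0.00220137 -0.99841866]] [ -39.91044623  566.92165896 1454.08445223]
scene 6
542.4223756377621 322.46718965724784 [[ 0.79719831  0.60342338 -0.01884346]
 [ 0.37736559 -0.52242521 -0.76463528]
 [-0.4712431   0.60245508 -0.64418772]] [-450.37462888 -185.0612517  1563.80390973]
```

View pics/topz.png

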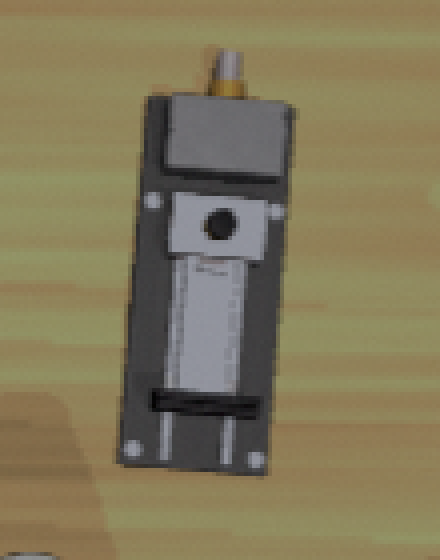

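View pics/scenez.png

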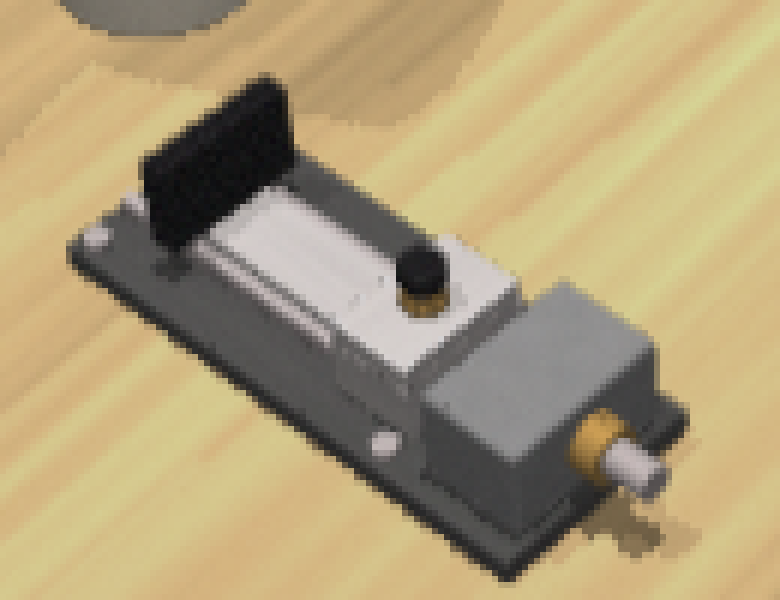

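Both zooms show the plate corners and the paddle clearly. In the top zoom the plate corners are (147,95), (296,107), (268,475) and (118,464). I'll cast rays and triangulate.

```bash
cat > h.py <<'E'
import numpy as np,pickle,cv2
def ray(c,p):
    v=np.array([(p[0]-c["cx"])/c["fx"],(p[1]-c["cy"])/c["fy"],1.]); R=np.array(c["R"]);t=np.array(c["t"])
    return -R.T@t, R.T@v
def onz(c,p,z):
    o,v=ray(c,p); return o+v*(z-o[2])/v[2]
def tri(c1,p1,c2,p2):
    P=[np.array(c["K"] if 0 else [[c["fx"],0,c["cx"]],[0,c["fy"],c["cy"]],[0,0,1]])@np.c_[np.array(c["R"]),np.array(c["t"])] for c in (c1,c2)]
    X=cv2.triangulatePoints(P[0],P[1],np.array(p1,float).reshape(2,1),np.array(p2,float).reshape(2,1)); return (X[:3]/X[3]).ravel()
def proj(c,X):
    q=np.array(c["R"])@X+np.array(c["t"]); return q[0]/q[2]*c["fx"]+c["cx"],q[1]/q[2]*c["fy"]+c["cy"]
E
python3 - <<'E'
from h import *
np.set_printoptions(precision=1,suppress=True)
d=pickle.load(open("c0.pkl","rb"));T,S=d["top"],d["scene"]
zt=lambda p:(p[0]/4+340-.4,p[1]/4+170-.4); zs=lambda p:(p[0]/6+205-.4,p[1]/6+255-.4)
tc=[(147,95),(296,107),(268,475),(118,464)]
c=[onz(T,zt(p),12) for p in tc]; print("plate top",c)
ax=(c[0]+c[1]-c[2]-c[3])/2; L=np.linalg.norm(ax); ax/=L; print("len",L,"w",np.linalg.norm(c[0]-c[1]),"yaw",np.arctan2(ax[1],ax[0]))
m=sum(c)/4; print("centre",m,"origin",m-12.5*ax)
sc=[(68,248),(508,565),(688,412)]
print("scene plate", [onz(S,zs(p),12) for p in sc])
for a,b in [((118,464),(68,248))]: pass
# top corners: zoomed-top names: right = robot -y side
print("near/far corners tri")
print(tri(T,zt((296,107)),S,zs((508,565))), tri(T,zt((147,95)),S,zs((688,412))))
# pin knob top centre
print("pin",tri(T,zt((220,223)),S,zs((421,258))))
# paddle top right(+far) corner, left
for a,b in [((259,401),(165,168)),((153,391),(290,90))]: print("pad far edge",tri(T,zt(a),S,zs(b)),onz(T,zt(a),64),onz(S,zs(b),64))
for b in [(143,155),(268,75)]: print("pad near edge",onz(S,zs(b),64))
def obj(p,z,n): print(n,onz(T,p,z))
obj((300,216),70,"jar");obj((348,327),24,"tape");obj((496,271),56,"cast"); obj((232,191),30,"vacpipe");obj((211,277),62,"vacknob"); obj((310,147),15,"brush")
E
```

```text
plate top [array([ 697.9, -183.2,   12. ]), array([ 691.2, -273.5,   12. ]), array([ 468.7, -256.3,   12. ]), array([ 474.6, -166.2,   12. ])]
len 223.588058356821 w 90.5026481906734 yaw -0.07639322840291084
centre [ 583.1 -219.8   12. ] origin [ 570.6 -218.9   12. ]
scene plate [array([ 469.7, -257.7,   12. ]), array([ 691.2, -274.4,   12. ]), array([ 698.7, -187.3,   12. ])]
near/far corners tri
[ 691.1 -273.8   11.3] [ 697.7 -184.1    8.6]
pin [ 614.7 -221.4   65. ]
pad far edge [ 512.4 -242.9   65.3] [ 512.  -243.5   64. ] [ 511.9 -241.6   64. ]
pad far edge [ 517.1 -182.7   59.6] [ 517.4 -181.9   64. ] [ 520.2 -186.4   64. ]
pad near edge [ 501.1 -241.4   64. ]
pad near edge [ 508.3 -185.2   64. ]
jar [635.2  -0.2  70. ]
tape [ 376.1 -115.3   24. ]
cast [ 511.1 -458.5   56. ]
vacpipe [698.4 164.3  30. ]
vacknob [492.1 205.6  62. ]
brush [809.6 -21.5  15. ]
```

Call:
play_rows([
  [0,0,0,0,0,0.13,0],
  [0,0,0,0,0,0.13,0],
  [0,0,0,0,0,0.13,0],
  [0,0,0,0,0,0.13,0],
  [0,0,0,0,0,0,0],
])

```text
t: 0.65
eef_pos: [268.1, -563.7, 226.8]
tcp_rot: [-3.138, 0.002, -0.095]
ft_force: [0.1, -0.2, -0.0]
opening: 0.639
```

Call:
play_rows([
  [0.02,-0.045,0,0,0,-0.02,0],
  [0.02,-0.045,0,0,0,0,0],
  [0.02,-0.045,0,0,0,0,0],
  [0.02,-0.045,0,0,0,0,0],
  [0.02,-0.045,0,0,0,0,0],
  [0.02,-0.045,0,0,0,0,0],
  [0.02,-0.045,0,0,0,0,0],
  [0,0,0,0,0,0,0],
])

```text
t: 1.45
eef_pos: [430.6, -251.7, 226.0]
tcp_rot: [-3.137, 0.002, -0.044]
ft_force: [-0.6, -0.1, 0.4]
opening: 0.012
```

```bash
cat > w.py <<'E'
from cell import *
from h import *
import sys
np.set_printoptions(precision=1,suppress=True)
s=state(); R=cv2.Rodrigues
from scipy.spatial.transform import Rotation as Ro
M=Ro.from_euler("xyz",s["tcp_rot"]).as_matrix()
tg=np.array([float(a) for a in sys.argv[1:4]])
print(s["eef_pos"],s["tcp_rot"].round(4) if 0 else [round(float(a),4) for a in s["tcp_rot"]],s["ft_force"],s["opening"])
print("tool shift mm",M.T@(tg-s["eef_pos"]))
yaw=-0.0764;W=Ro.from_euler("xyz",[np.pi,0,yaw]).as_matrix()
print("rotvec",(Ro.from_matrix(M.T@W).as_rotvec()*1000).round(0),"mrad")
a=np.array([np.cos(yaw),np.sin(yaw)]); dd=s["eef_pos"][:2]-np.array([504.8,-213.9]); print("rel face x",dd@a,"y",-dd[0]*a[1]+dd[1]*a[0])
E
python3 w.py 460 -210.5 80
```

```text
[ 430.6 -251.7  226. ] [-3.1374, 0.0017, -0.044] [-0.6 -0.1  0.4] 0.011863089344512549
tool shift mm [ 27.8 -41.9 146.1]
rotvec [-4.  2. 32.] mrad
rel face x -71.12059693418064 y -43.398414578404605
```

Call:
play_rows([
  [0.028,-0.042,0.0,-0.004,0.002,0.032,0],
  [0,0,0.045,0,0,0,0],
  [0,0,0.045,0,0,0,0],
  [0,0,0.03,0,0,0,0],
  [0,0,0.0,0,0,0,0],
])

```text
t: 1.95
eef_pos: [460.9, -214.1, 104.3]
tcp_rot: [3.138, -0.006, -0.054]
ft_force: [0.3, 0.5, 0.4]
opening: 0.006
```

```bash
python3 w.py 460 -210.5 49; python3 - <<'E'
from cell import *
import cv2,pickle
d={}
for n in ("scene","wrist"):
    c=read_camera(n); d[n]=c
    im=c["img"][:,:,::-1]
    if n=="scene": im=cv2.resize(im[220:370,180:360],None,fx=4,fy=4)
    cv2.imwrite(f"pics/{n}1.png",im)
E
```

```text
[ 460.9 -214.1  104.3] [3.1379, -0.0059, -0.0542] [0.3 0.5 0.4] 0.005578889304832266
tool shift mm [-1.4 -3.7 55.3]
rotvec [ 4. -6. 22.] mrad
rel face x -43.787419318279404 y -3.5214570671340444
```

View pics/scene1.png

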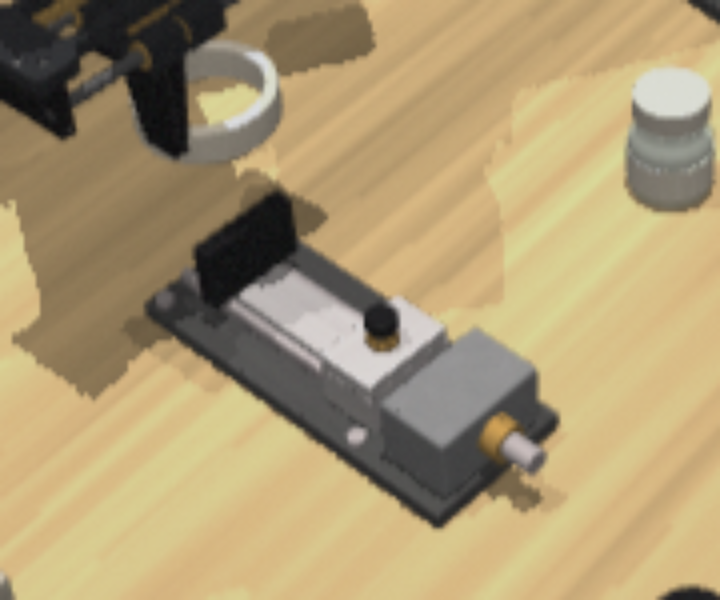

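View pics/wrist1.png

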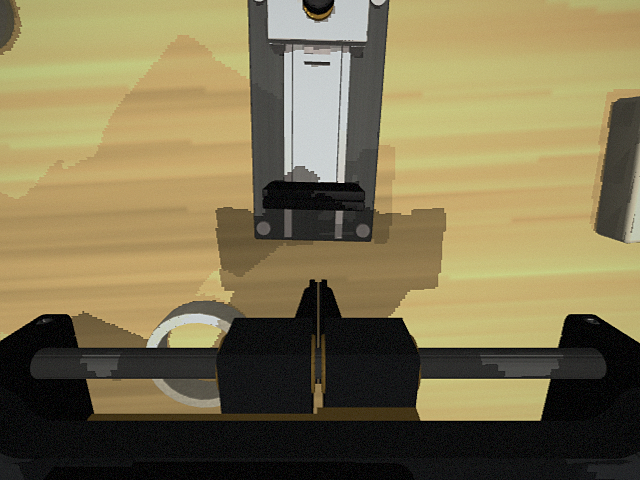

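In the wrist view the shut fingers at (318,285) line up with the paddle at (314,193). The scene view shows the fingertips behind and above the push side, with clear space below.

Call:
play_rows([
  [-0.001,-0.004,0.03,0.004,-0.006,0.022,0],
  [0,0,0.028,0,0,0,0],
  [0,0,0.0,0,0,0,0],
  [0,0,0.0,0,0,0,0],
])

```text
t: 2.45
eef_pos: [465.4, -214.8, 55.9]
tcp_rot: [3.134, -0.015, -0.076]
ft_force: [0.1, -0.4, 0.7]
opening: 0.003
```

```bash
python3 w.py 490 -212.8 48
```

```text
[ 465.4 -214.8   55.9] [3.1341, -0.0148, -0.0757] [ 0.1 -0.4  0.7] 0.0028459122634031
tool shift mm [24.3 -3.9  8.2]
rotvec [  7. -15.   1.] mrad
rel face x -39.223676388290336 y -3.935406860406208
```

Call:
play_rows([
  [0.01,-0.004,0.008,0.007,-0.015,0,0],
  [0.01,0,0,0,0,0,0],
  [0,0,0,0,0,0,0],
])

```text
t: 2.75
eef_pos: [489.4, -213.7, 52.0]
tcp_rot: [3.139, -0.005, -0.076]
ft_force: [-0.6, -0.0, 0.9]
opening: 0.004
```

```bash
python3 w.py 490 -212.8 47
```

```text
[ 489.4 -213.7   52. ] [3.1386, -0.0046, -0.0756] [-0.6 -0.   0.9] 0.003532802751214534
tool shift mm [ 0.5 -1.   5. ]
rotvec [ 3. -5.  1.] mrad
rel face x -15.338387497620563 y -0.9790523339245767
```

Call:
play_rows([
  [0.01,-0.001,0.003,0.003,-0.005,0,0],
  [0.01,0,0.001,0,0,0,0],
  [0.01,0,0,0,0,0,0],
  [0.01,0,0,0,0,0,0],
])

```text
t: 3.15
eef_pos: [525.9, -214.5, 48.6]
tcp_rot: [-3.138, 0.015, -0.074]
ft_force: [-7.4, -3.3, 5.1]
opening: 0.003
```

```bash
python3 w.py 549 -217 46
```

```text
[ 525.9 -214.5   48.6] [-3.138, 0.0152, -0.0739] [-7.4 -3.3  5.1] 0.003174367787086154
tool shift mm [23.3  0.8  2.3]
rotvec [-4. 15.  2.] mrad
rel face x 21.083696691846214 y 0.9727594629591781
```

Call:
play_rows([
  [0.009,0,0.001,-0.004,0.015,0,0],
  [0.008,0,0,0,0.005,0,0],
  [0.006,0,0,0,0.005,0,0],
])

```text
t: 3.45
eef_pos: [548.1, -216.1, 47.5]
tcp_rot: [-3.141, -0.003, -0.073]
ft_force: [-8.4, -3.6, 4.8]
opening: 0.006
```

```bash
python3 w.py 549 -217 46; python3 - <<'E'
from cell import *
import cv2
c=read_camera("scene")
cv2.imwrite("pics/scene2.png",cv2.resize(c["img"][220:370,180:360,::-1],None,fx=4,fy=4))
print(state()["ft_force"],state()["eef_pos"])
E
```

```text
[ 548.1 -216.1   47.5] [-3.1406, -0.0026, -0.0732] [-8.4 -3.6  4.8] 0.005660025138927066
tool shift mm [0.9 0.8 1.5]
rotvec [-1. -3.  3.] mrad
rel face x 43.38681351389654 y 1.1249488666923853
[-6.43896455 -1.94659712  3.0633231 ] [ 548.79704079 -216.17362362   47.4692076 ]
```

View pics/scene2.png

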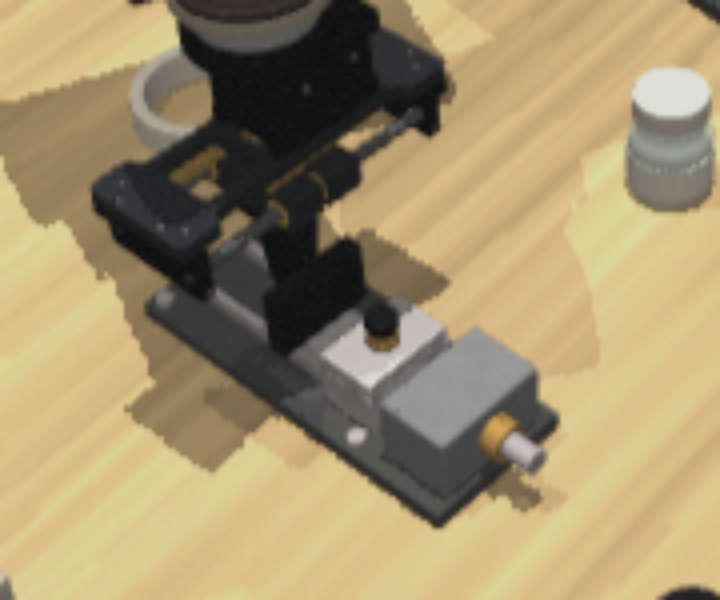

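The scene view shows the paddle close to the bridge. I'll push gently until the force shows the end stop.

Call:
play_rows([
  [0.004,0,0,0,0,0,0],
  [0.003,0,0,0,0,0,0],
  [0.002,0,0,0,0,0,0],
])

```text
t: 3.8
eef_pos: [548.9, -216.0, 47.5]
tcp_rot: [-3.136, 0.021, -0.071]
ft_force: [-12.2, -2.3, 7.1]
opening: 0.008
```

```bash
python3 w.py 549 -217 46; python3 - <<'E'
from h import *
S=pickle.load(open("c0.pkl","rb"))["scene"]
zs=lambda p:(p[0]/4+180-.4,p[1]/4+220-.4)
for a,b in [((195,242),(268,290)),((280,191),(348,241)),((294,198),(362,247))]:
    A,B=onz(S,zs(a),64),onz(S,zs(b),64); print(A,B,np.linalg.norm(B-A))
E
```

```text
[ 548.9 -216.    47.5] [-3.136, 0.0211, -0.0713] [-12.2  -2.3   7.1] 0.007763794702398801
tool shift mm [0.2 1.  1.5]
rotvec [-6. 21.  5.] mrad
rel face x 44.175790548030584 y 1.281860319506186
[ 500.22227096 -240.80633793   64.        ] [ 555.78586994 -244.03091425   64.        ] 55.65708780994196
[ 509.47437326 -185.3669427    64.        ] [ 565.05384102 -192.75399284   64.        ] 56.068224038332396
[ 519.39165179 -185.00492112   64.        ] [ 574.01037215 -191.81027121   64.        ] 55.041051976394876
```

The measured travel is about 55 mm, the TCP has stalled and the force is rising, so the slide is at its end stop. I'll hold briefly, then withdraw.

Call:
play_rows([
  [0,0,0,0,0,0,0],
  [-0.01,0,0,0,0,0,0],
  [-0.01,0,0,0,0,0,0],
  [-0.01,0,0,0,0,0,0],
  [-0.015,0,0,0,0,0,0],
  [-0.02,0,0,0,0,0,0],
  [-0.01,0,0,0,0,0,0],
  [0,0,0,0,0,0,0],
])

```text
t: 4.6
eef_pos: [469.7, -210.0, 49.8]
tcp_rot: [-3.136, 0.022, -0.071]
ft_force: [-0.0, 0.1, -0.5]
opening: 0.008
```

```bash
python3 w.py 480 -211 200;  python3 - <<'E'
from cell import *
import cv2
c=read_camera("scene")
cv2.imwrite("pics/scene3.png",cv2.resize(c["img"][220:370,180:360,::-1],None,fx=4,fy=4))
E
```

```text
[ 469.7 -210.    49.8] [-3.1358, 0.0222, -0.0712] [-0.   0.1 -0.5] 0.008267783421983133
tool shift mm [   7.    -0.6 -150.4]
rotvec [-6. 22.  5.] mrad
rel face x -35.26480813511459 y 1.205817234993558
```

View pics/scene3.png

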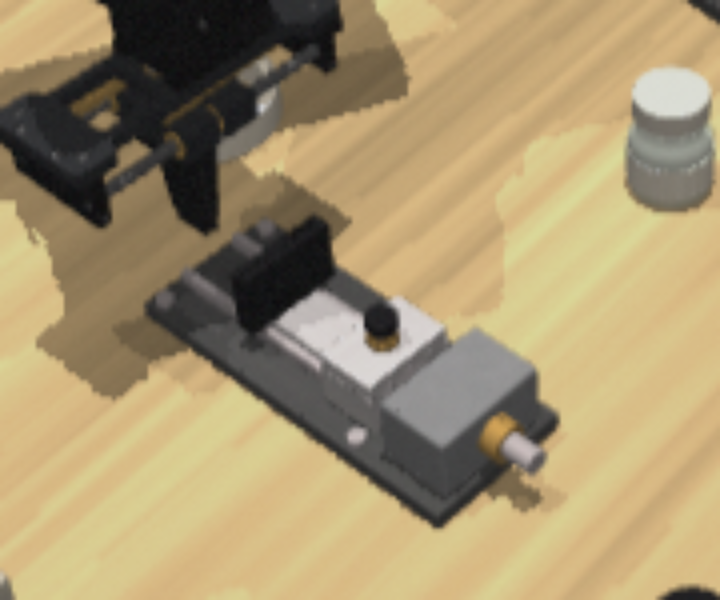

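The paddle has come to rest mid-travel, with its top corner at about (235,268), and the fingers are clear. I'll rise, then check.

Call:
play_rows([
  [0,0,-0.04,0,0,0,0],
  [0,0,-0.04,0,0,0,0],
  [0,0,-0.04,0,0,0,0],
  [0,0,-0.04,0,0,0,0],
  [0,0,0,0,0,0,0],
  [0,0,0,0,0,0,0],
  [0,0,0,0,0,0,0],
  [0,0,0,0,0,0,0],
])

```text
t: 5.45
eef_pos: [478.8, -212.1, 215.0]
tcp_rot: [-3.137, 0.019, -0.07]
ft_force: [1.2, -0.6, -0.1]
opening: 0.003
```

```bash
python3 - <<'E'
from cell import *
from h import *
s=state(); print(s["t"],s["eef_pos"],s["ft_force"],abs(s["qvel"]).max())
c=read_camera("scene");S=c
o=pickle.load(open("c0.pkl","rb"))["scene"]
cv2.imwrite("pics/scene4.png",c["img"][:,:,::-1])
cv2.imwrite("pics/scene4z.png",cv2.resize(c["img"][220:370,180:360,::-1],None,fx=4,fy=4))
zs=lambda p:(p[0]/4+180-.4,p[1]/4+220-.4)
for a,b in [((195,242),(234,268)),((280,191),(317,216)),((294,198),(331,224))]:
    A,B=onz(S,zs(a),64),onz(S,zs(b),64); print(np.linalg.norm(B-A))
df=cv2.absdiff(c["img"],o["img"]).max(2)
for n,(x,y,w,h) in dict(vac=(325,178,88,62),jar=(335,235,26,38),pin=(268,292,14,16),cast=(117,343,68,54),can=(384,137,30,40),sand=(294,172,30,20),brush=(378,270,62,60),scr=(312,140,70,16),tape=(210,230,42,30)).items(): print(n,(df[y:y+h,x:x+w]>40).sum())
E
```

```text
5.45 [ 478.84070645 -212.05049728  214.9665624 ] [ 1.19277093 -0.55942814 -0.11666955] 0.012647186818777535
30.273988756983282
29.588269206423785
29.919043167726716
vac 0
jar 0
pin 0
cast 0
can 0
sand 0
brush 0
scr 0
tape 376
```

View pics/scene4.png

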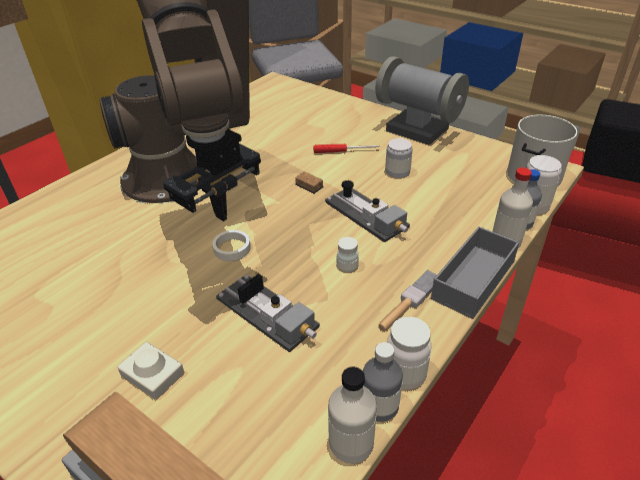

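View pics/scene4z.png

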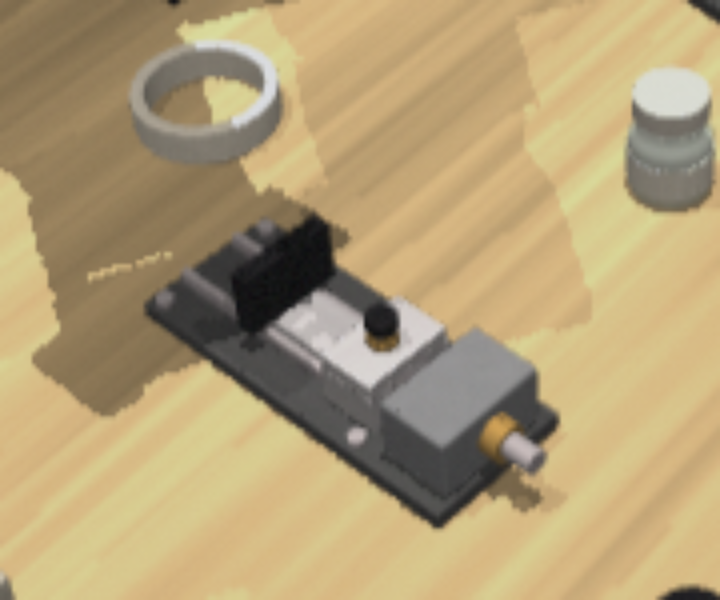

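The paddle is latched at about 30 mm with the pin down. Nothing else has moved: the tape stands at the same pixels, (231,245), and only the shadow on it differs. The arm is high and clear, so I'm handing in.

```bash
python3 -c "
from cell import *
print(job_done())"
```

```text
the job is handed in; nothing more can be done
None
```

I pushed the paddle with shut fingers to its end stop, then let the spring bring it back, and it latched at mid position. I handed the job in at about 5.5 s.

- **End stop:** the image showed about 55 mm of travel. The arm then stopped moving forward and the force rose to 12 N.
- **Latched position:** after release the paddle rests 29.6–30.3 mm from its start, measured at three corners. The pin looks the same as at the start, so it is down.
- **Other valve and bystanders:** the knob valve, jar, cast, can, sanding block, brush and screwdriver show no pixel change. The tape roll's pixel check did show a difference. I put it down to the arm's shadow, because the roll stands at the same pixels, but I only judged that by eye.
- **Arm:** it finished with its TCP 215 mm above the bench, touching nothing. The force reading was about 1 N, near the sensor's noise.

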